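Load the ink cartridge and hold a vase down for its foot stamp

TASK

Load the foot-stamping machine and stamp the cream vase: stand the yellow ink cartridge fully home in the machine's blue pocket and swing the red-knobbed locking lever shut over it. Then set the vase upright in the orange sprung ring and gently press it down until the ring is nearly at the bottom of its travel; finish while still holding it pressed down there, without letting go. Do not push the other things on the table about.

Things in the scene. Friction and masses are not known exactly. Their poses are not given: they have to be found in the camera images.
- stamper: Foot-stamping machine, fixed to the table: grey base 170 (its x) x 320 (its y) x 28 high, origin at the centre of the underside, z up. On its deck (28 above the table): the blue pocket at its y = +80, the sprung ring at its y = -80. Its place and yaw on the table change.
- pocket (a point): Centre of the pocket's floor (the deck, 28 above the table); axes as the machine's. The pocket is a blue four-walled socket, open at the top, inside 50 along x by 36 along y, 22 deep, walls 7 thick (tops 50 above the table). The cartridge goes in upright with its long side along x, either way round, with 3 clearance on each side.
- latch (a joint): Locking lever's angle (rad): 0 = shut, lying over the pocket and pointing to the machine's -x; grows as it opens, up to 2.0, swinging clockwise seen from above towards the machine's +y. It starts open and stays where it is left (stiff hinge; about 1.5 N at the knob moves it).
- lever_pivot (a point): Lever's vertical hinge axis, 86 above the table, at (50, +80) in the machine's frame (behind the pocket). The lever is a bar 12 wide whose underside is 89 above the table (5 over a seated cartridge) and top 95, on a round post of radius 10 and height 86.
- lever_knob (a point): Centre of the top of the lever's upright red knob: a round pin 16 in diameter, from 95 to 125 above the table, 88 from the hinge axis at the lever's end. The knob's axis is at pivot + 88 x (-cos q, sin q) in the machine's x and y, q being the lever's angle.
- cartridge: Yellow ink cartridge with a black band near the bottom: block 44 (its x) x 30 (its y) x 56 high, about 120 g, standing on the table; origin at the centre of the underside. Seated it stands 34 out of the pocket.
- vase: Cream round-bellied ceramic bottle vase with a green band at the mouth and green blades painted on it: foot 34 in diameter, belly a sphere of 80 diameter centred 42 above the foot, straight round neck 28 in diameter from 85 to its top at 150; about 260 g. Origin at the centre of the foot's underside, z up the neck. Grip it by the neck. It cracks if pressed against the ring with more than 60 N.
- cradle_ring (a joint): How far the sprung ring is pushed down (m): 0 at rest, 0.020 at its hard stop. Spring: about 6 N (the vase's weight included) to start it moving, rising 0.4 N per mm to 14 N at the stop; it comes back up when let go.
- ring_centre (a point): Centre of the orange ring, moving with it: 66 above the table at rest. Ring of round bar 10 thick, 56 inside and 76 outside diameter. With the vase's belly seated in it, the foot's underside is 11 below this point.
- pot_a: Terracotta pot with a flared rim, 110 across, 85 high. Bystander: leave alone. Origin: centre of its underside.
- mug: White mug, 76 across, 80 high, with a handle. Bystander: leave alone. Origin: centre of its underside.
- saucer: Green saucer, 110 across, 16 high. Bystander: leave alone. Origin: centre of its underside.
- glaze_jar: Small red jar with a white cap, 50 across, 65 high. Bystander: leave alone. Origin: centre of its underside.
- brush: Paint brush lying flat, 190 long. Bystander: leave alone. Origin: centre of its underside.
- brush_block: Wooden brush block, 60 x 60 x 45 high, with two stubs 40 and 30 high standing in it. Bystander: leave alone. Origin: centre of its underside.
- kiln_block: Grey-green kiln-prop block, 110 x 60 x 35 high. Bystander: leave alone. Origin: centre of its underside.
Mind the look-alikes: they are no part of the job. Of the things that look like the cartridge, the largest one is meant.

How it is judged (in metres and radians):
On the way, in this order (a step that is already met when the one before it is completed fails the run):
1. the cartridge stands fully home in the pocket (horizontal distance between cartridge and pocket below 0.006 m and z of cartridge in the frame of pocket below 0.004 m and angle between cartridge's own z axis and vertical below 0.1 rad and angle between the x axis of cartridge and the x axis of pocket, either way round below 0.2 rad), for 0.2 s.
2. the locking lever is shut over the seated cartridge (all of step 1 and value of joint latch below 0.12 rad), for 0.2 s.
At the end, for the whole second after the job is handed in: Cartridge home (6 mm off centre, 4 mm off the floor, square within 0.2 rad), lever within 0.12 rad of shut; vase still, upright (0.15 rad), centred (6 mm) and seated in the ring, held by the fingers with the ring at least 13 of its 20 mm down, bearing over 6 N (all of step 2 and value of joint cradle_ring above 0.013 m and horizontal distance between vase and ring_centre below 0.006 m and angle between vase's own z axis and vertical below 0.15 rad and z of vase in the frame of ring_centre between -0.016 and -0.006 m and contact force between vase and cradle_ring above 6 N and contact force between the fingers and vase above 3 N and linear speed of vase below 0.01 m/s); the arm keeps its last pose, push and grip.
It fails at once if a bystander is pushed more than 30 mm (distance of any of pot_a, mug, saucer, glaze_jar, brush, brush_block, kiln_block from where it was at the start of the episode above 0.03 m).
It fails at once if the vase is crushed against the ring (over 60 N) (contact force between vase and cradle_ring above 60 N).
It also fails if it takes over 61 s, if anything falls off the work surface, if the arm or the gripper's body presses on something with over 40 N, if the wrist force passes 120 N, or if a joint passes its speed limit or range.

ROBOT

A 6-joint arm with a two-finger parallel gripper is mounted at the origin on the work surface. World frame = base frame: x ahead of the robot, y to its left, z up, the work surface at z = 0. Lengths are in mm, angles in rad, forces in N, time in s.
With the tool pointing down it reaches from about 350 to 775 mm from the base axis. Payload 7.3 kg.
Tool frame: the origin (TCP) lies midway between the tips of the shut fingers; the grasp point (between the pads) lies 19 mm behind it (bot.tcp_to_grasp is the distance from the TCP to the grasp point, in mm); z points along the fingers, y is the line along which they close (so a half turn about z gives the same grasp; the last joint's range is limited). The gripper opens to 92 mm and grips with 3 to 60 N. Pads are 19 mm wide; open, the fingers measure 130 mm over their backs; the gripper's body (75 mm by 190 mm) begins 47 mm behind the grasp point.
Start: joints at [1.106, 0.342, 1.524, -0, 1.275, -0.146], TCP at [164.535, 498.571, 226.741] pointing down, gripper open.
Joint ranges: [-2.53, 2.53], [-0.77, 2.02], [0.04, 2.7], [-1, 4.14], [0.28, 2.66], [-3.11, 3.11]. Speed limits (rad/s): [2.57, 2.57, 3.14, 3.14, 3.14, 3.14].

INTERFACE

Orientations are given as [roll, pitch, yaw] about the fixed x, y, z axes, in that order (R = Rz(yaw) Ry(pitch) Rx(roll)).
In Python, from plant import bot, viewer gives the robot as it stands. The module is installed in compiled form; this text tells all that it offers.
- The arm moves only by the shell command python3 -m handwheel 'ROWS'. ROWS is text: rows parted by semicolons, each of 7 numbers parted by spaces: the shift along the tool's x, y, z scaled (see below), then the turn, a rotation vector about the tool's x, y, z scaled (see below), then the opening, from -1 (shut) to 1 (fully open), so that 0 is half open. In form: tx ty tz rx ry rz gripper; .... A call has 1 to 8 rows; each row is the pose to reach, as a shift and turn from the pose commanded when the call began, along the tool's axes at that moment, turning the shorter way round; what a row does not reach only later rows make up. The controller multiplies each number of a shift by 10 cm and each number of a turn by pi rad. A row lasts 1/12 s, in which the tool goes at most 41.7 mm and 7.16 degrees, less where a joint would pass 70% of its speed; a pose out of reach is approached as far as the arm can. A call with a number of a shift or a turn outside -1 to 1 is refused whole. A call with a gripper value outside its range is refused whole. The fingers move at their own pace and stop on an object; the grip force is fixed at half the most. Time passes only in rows, so rows that repeat a pose let the fingers close. It gives the time, the measured TCP pose, the force, the opening and the grip force at its end, in the units of the state.
- bot.get_obs(): the state, without advancing time (a new reading comes with each control period).
- viewer.capture(name): name is "side" or "top"; returns a dict with "frame" (420x560x3 uint8, red, green, blue), "fov_y" (degrees; the focal length in pixels is half the picture's height over the tangent of half this angle, whatever the lens; pixels are square), "cx", "cy" (the principal point, pixels), "T" (4x4, takes a point from camera to world coordinates). Camera axes: x right, y down, z forward; pixel columns grow to the right and rows downward; lengths in mm; the calibration is good to about 2 mm. A picture is of the moment at which its call begins. There is no depth.
- bot.close_job(): hands the job in; it is judged then, once.
Trained networks look in a picture, given as the dict that the camera call returned (one of the last four; its "shot" number tells which), for a name from the list of things; names that differ only in an ending like _2 or _b are one class to them, and where a whole thing is asked for, a point or a joint stands for the part that bears it (a point fixed in the world has none). Each returns a list of dicts, best first, with "score" (0 to 1); they miss things now and then, are a little off and sometimes report something else, mostly with a low value. They report only what shows in the picture. A call takes as long as a camera call. They do not tell look-alikes from the thing itself.
- viewer.recognise(target, picture): "centre" ([column, row] in pixels, amid what is visible of it).
- viewer.cut_out(target, picture): "pixels" (420x560 bool, what is visible of it) and "centre" ([column, row] in pixels, amid what is visible of it).
The state is a dict: "time": time; "joint_positions": joint angles; "dq": joint speeds; "tau": joint torques, N m; "tool_pos": TCP position; "tcp_rot": TCP orientation; "contact_force": force on the tool from outside, world axes, zero at the start; "moment": the same for the moment, N m; "grip_width": finger opening in mm; "finger_force": force on a finger pad.
Only numpy, scipy, OpenCV 4.12 (cv2) and the standard library are available. Lean on these libraries where they do the work, as an engineer would, in place of code of your own. Each camera call takes 0.05 s, during which the arm holds its last target. There are 200 camera calls.

## Working session

There is one attempt and no reset: what is moved stays moved. The work goes in short steps, Python scripts to look and compute and a shell command to move; the robot and the scene stay as the last step left them, time stands still between calls to the robot, and variables do not carry over. Pictures are saved under pics/ and viewed, at most 10 in all, crops included, and the job is handed in when it is done.

```bash
mkdir -p pics
cat > h.py <<'E'
import numpy as np, cv2
from plant import bot, viewer
def K(p):
    f=p["frame"].shape[0]/2/np.tan(np.radians(p["fov_y"])/2); return f
def ray(p,uv):
    d=np.array([(uv[0]-p["cx"])/K(p),(uv[1]-p["cy"])/K(p),1.0]); T=np.array(p["T"])
    d=T[:3,:3]@d; return T[:3,3],d/np.linalg.norm(d)
def atz(p,uv,z):
    o,d=ray(p,uv); return o+d*(z-o[2])/d[2]
def proj(p,X):
    T=np.linalg.inv(np.array(p["T"])); c=T[:3,:3]@np.array(X,float)+T[:3,3]
    return np.array([p["cx"]+K(p)*c[0]/c[2],p["cy"]+K(p)*c[1]/c[2]])
def tri(p1,u1,p2,u2):
    o1,d1=ray(p1,u1);o2,d2=ray(p2,u2)
    s=np.linalg.lstsq(np.c_[d1,-d2],o2-o1,rcond=None)[0]
    a,b=o1+s[0]*d1,o2+s[1]*d2
    return (a+b)/2,np.linalg.norm(a-b)
def save(p,n,box=None,s=1):
    im=p["frame"][:,:,::-1]
    if box: im=im[box[1]:box[3],box[0]:box[2]]
    cv2.imwrite("pics/"+n,cv2.resize(im,None,fx=s,fy=s,interpolation=cv2.INTER_CUBIC))
E
python3 - <<'E'
from h import *
np.set_printoptions(precision=1,suppress=True)
t=viewer.capture("top"); s=viewer.capture("side")
im=np.vstack([t["frame"],s["frame"]])
save(t,"t0.png",None,1.4); save(s,"s0.png",None,1.4)
for p in (t,s): print(p["fov_y"],p["cx"],p["cy"],np.array(p["T"]))
for n in ["stamper","cartridge","vase","lever_knob","pocket","ring_centre"]:
    for nm,p in (("t",t),("s",s)):
        print(n,nm,[(np.round(r["centre"]),round(r["score"],2)) for r in viewer.recognise(n,p)])
print(bot.get_obs())
E
```

```text
47.77233887155214 278.3239493012141 210.31308386424004 [[  -0.    -1.     0.1  405.8]
 [  -1.     0.    -0.    65.3]
 [   0.    -0.1   -1.  1619.1]
 [   0.     0.     0.     1. ]]
45.462984238091316 278.26953488683245 200.24872974734558 [[  -1.    -0.1    0.2  273.7]
 [  -0.2    0.5   -0.8 1143.4]
 [  -0.    -0.9   -0.5  789.4]
 [   0.     0.     0.     1. ]]
stamper t [(array([290., 191.]), 0.73)]
stamper s [(array([257., 221.]), 0.96), (array([173., 265.]), 0.49), (array([277., 142.]), 0.24)]
cartridge t [(array([169., 272.]), 0.51), (array([170., 225.]), 0.49), (array([170., 246.]), 0.45)]
cartridge s [(array([250., 317.]), 0.85), (array([322., 329.]), 0.82), (array([287., 320.]), 0.73)]
vase t [(array([405., 237.]), 0.8)]
vase s [(array([253., 375.]), 0.75), (array([331., 147.]), 0.63)]
lever_knob t [(array([252., 175.]), 0.49), (array([313., 266.]), 0.24)]
lever_knob s [(array([220., 212.]), 0.63)]
pocket t [(array([289., 197.]), 0.86)]
pocket s [(array([257., 221.]), 0.76), (array([333., 150.]), 0.41), (array([275., 143.]), 0.3)]
ring_centre t [(array([325., 190.]), 0.77), (array([156., 183.]), 0.3)]
ring_centre s [(array([263., 189.]), 0.72)]
{'time': 0.7, 'joint_positions': array([ 1.1,  0.3,  1.5,  0. ,  1.3, -0.1]), 'dq': array([ 0.,  0.,  0., -0., -0., -0.]), 'tau': array([ -0. , -43.1, -24.4,   0.1,   0. ,  -0. ]), 'tool_pos': array([164.6, 498.6, 226.8]), 'tcp_rot': array([3.1, 0. , 2.8]), 'contact_force': array([-0.4,  0.6,  0.5]), 'moment': array([ 0., -0., -0.]), 'finger_force': 0.0, 'grip_width': 91.23881922232599}
```

View pics/t0.png

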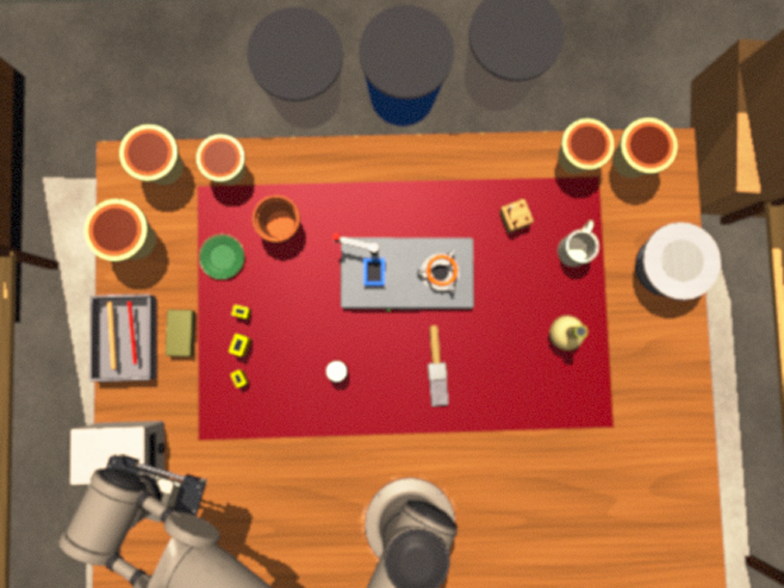

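View pics/s0.png

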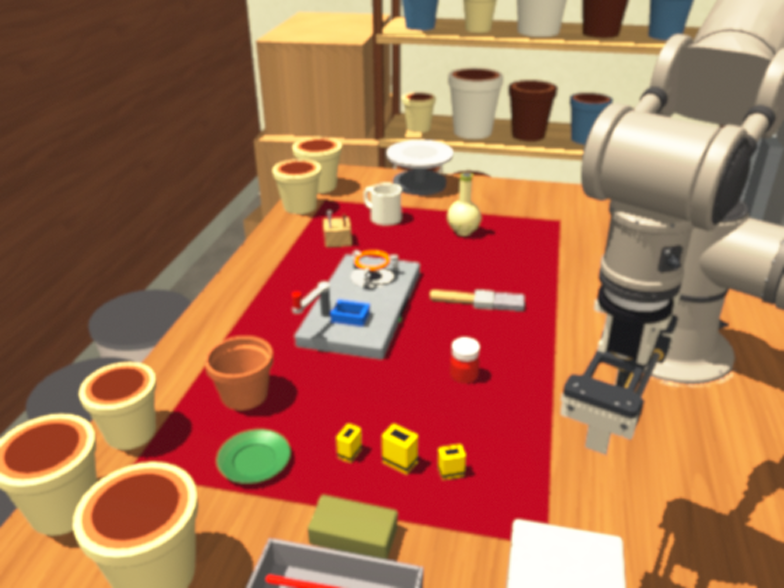

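Top view (1.4× scale): machine around (407,273), pocket (374,272), ring (442,272), knob (337,238), vase (567,333). There are three yellow blocks in the top view at (241,312), (239,345) and (238,379), and in the side view at (349,441), (400,447) and (451,461). The middle one looks largest in both views, so I'll confirm it in a crop and measure.

Run:
```python
from h import *
np.set_printoptions(precision=1,suppress=True)
t=viewer.capture("top"); s=viewer.capture("side")
for n,uv in dict(knob=((240,169),(212,214)),).items(): pass
A=cv2.resize(t["frame"][205:285,145:205,::-1],None,fx=6,fy=6,interpolation=cv2.INTER_CUBIC)
B=cv2.resize(s["frame"][290:350,230:345,::-1],None,fx=3.7,fy=3.7,interpolation=cv2.INTER_CUBIC)
C=np.zeros((max(A.shape[0],B.shape[0]),A.shape[1]+B.shape[1],3),np.uint8);C[:A.shape[0],:A.shape[1]]=A;C[:B.shape[0],A.shape[1]:]=B
cv2.imwrite("pics/cart.png",C)
D=cv2.resize(t["frame"][155:235,232:350,::-1],None,fx=6.5,fy=6.5,interpolation=cv2.INTER_CUBIC); cv2.imwrite("pics/mach.png",D)
for nm,p in (("t",t),("s",s)):
    h=cv2.cvtColor(p["frame"],cv2.COLOR_RGB2HSV)
    def comps(lo,hi,tag,amin=6):
        m=cv2.inRange(h,np.array(lo),np.array(hi)); n,l,st,c=cv2.connectedComponentsWithStats(m)
        print(nm,tag,[(st[i][4],st[i][:4].tolist(),c[i].round(1).tolist()) for i in range(1,n) if st[i][4]>=amin])
    comps((25,160,120),(35,255,255),"yellow")
    comps((105,140,80),(125,255,255),"blue",15)
    comps((8,180,150),(18,255,255),"orange",15)
for n in ["vase","cartridge","lever_knob","cradle_ring"]:
    for nm,p in (("t",t),("s",s)):
        print(n,nm,[(np.array(r["centre"]),round(r["score"],2),int(r["pixels"].sum()),cv2.boundingRect(r["pixels"].astype(np.uint8))) for r in viewer.cut_out(n,p)])
np.savez("p0.npz",t=t["frame"],s=s["frame"])
import pickle; pickle.dump((t,s),open("p0.pkl","wb"))
```

```text
t yellow [(np.int32(70), [166, 218, 12, 10], [171.7, 222.5]), (np.int32(119), [164, 239, 14, 16], [170.3, 246.1]), (np.int32(75), [165, 265, 11, 12], [170.5, 270.1])]
t blue [(np.int32(134), [260, 185, 15, 19], [267.1, 193.9])]
t orange [(np.int32(204), [406, 89, 29, 28], [419.6, 102.5]), (np.int32(231), [448, 88, 32, 31], [463.5, 103.1]), (np.int32(162), [90, 93, 32, 31], [104.2, 109.2]), (np.int32(50204), [69, 92, 448, 328], [339.1, 313.8]), (np.int32(6943), [172, 95, 229, 37], [287.4, 112.5]), (np.int32(32), [438, 94, 6, 10], [440.3, 97.1]), (np.int32(478), [181, 140, 33, 33], [198.3, 160.1]), (np.int32(311), [64, 147, 36, 35], [81.6, 164.0]), (np.int32(40), [311, 183, 15, 18], [321.6, 190.4]), (np.int32(39), [305, 185, 11, 19], [308.0, 196.1]), (np.int32(20), [165, 217, 13, 9], [169.0, 219.6]), (np.int32(15), [164, 265, 7, 13], [166.0, 271.1]), (np.int32(38), [144, 359, 16, 7], [151.3, 361.7]), (np.int32(15), [141, 363, 4, 6], [142.4, 365.7]), (np.int32(831), [86, 372, 35, 38], [102.9, 389.2]), (np.int32(177), [170, 396, 26, 21], [183.0, 405.4]), (np.int32(267), [67, 405, 27, 15]
[... 1729 characters left out ...]
))]
cartridge t [(array([171.8, 270.8]), 0.62, 87, (166, 265, 12, 11)), (array([169.9, 225.3]), 0.48, 73, (167, 219, 12, 8)), (array([169.9, 246.7]), 0.47, 156, (165, 240, 14, 14))]
cartridge s [(array([251.1, 318.7]), 0.74, 323, (241, 305, 17, 25)), (array([286.4, 321.5]), 0.71, 699, (273, 303, 26, 36)), (array([319.5, 328.1]), 0.6, 364, (314, 319, 18, 23))]
lever_knob t [(array([251.9, 176.1]), 0.63, 166, (238, 167, 32, 13))]
lever_knob s [(array([215.7, 213.2]), 0.66, 165, (210, 203, 24, 20))]
cradle_ring t [(array([311. , 201.1]), 0.79, 248, (299, 180, 28, 29))]
cradle_ring s [(array([264. , 187.3]), 0.77, 289, (252, 179, 32, 24)), (array([178.7, 325.3]), 0.22, 1489, (155, 307, 52, 38))]
```

View pics/cart.png

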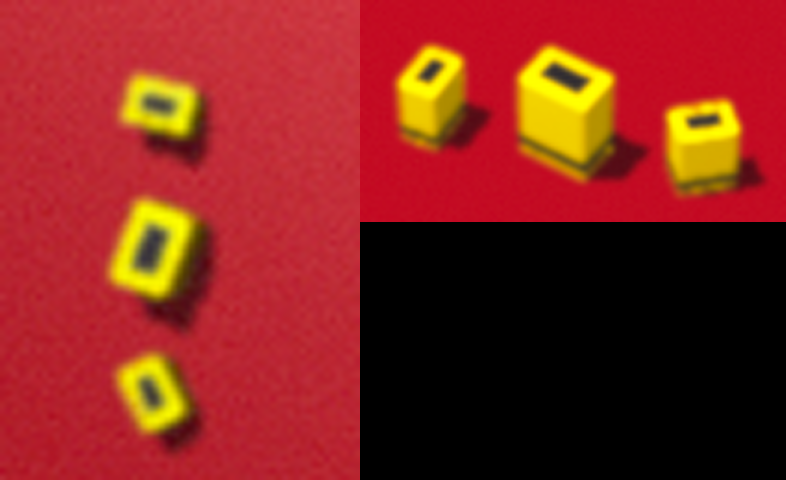

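View pics/mach.png

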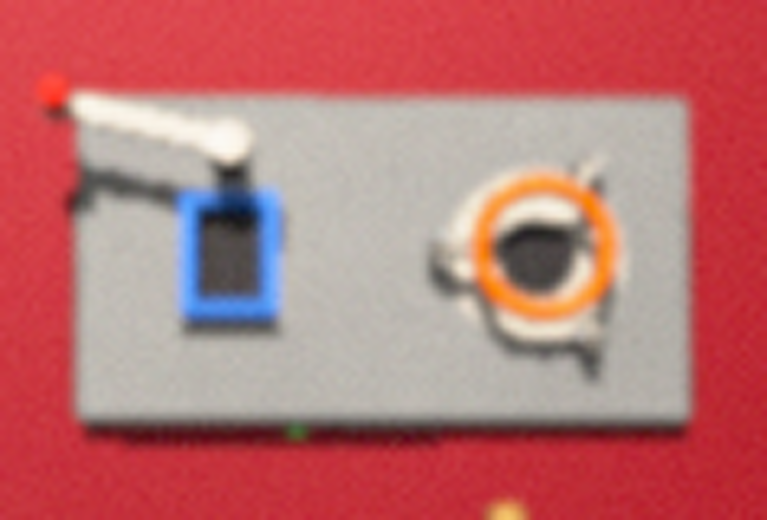

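The middle block — top (170,246), side (286,321) — is clearly largest in both views, so it's the cartridge. The machine's yaw is about 0 and the lever is open, pointing to +y. Next I'll fit poses by reprojection from both views.

```bash
cat > fit.py <<'E'
from h import *
import pickle
from scipy.optimize import least_squares
def Rz(a): return np.array([[np.cos(a),-np.sin(a),0],[np.sin(a),np.cos(a),0],[0,0,1]])
def fit(obs,x0,free_z=True):  # obs: (pic, local xyz, uv); x0: x,y,z,yaw
    def r(q):
        z=q[2] if free_z else x0[2]
        return np.concatenate([proj(p,Rz(q[3])@np.array(l,float)+[q[0],q[1],z])-uv for p,l,uv in obs])
    q=least_squares(r,x0,x_scale=[10,10,10,.1],loss="soft_l1").x
    return q,r(q).reshape(-1,2)
E
python3 - <<'E'
from fit import *
np.set_printoptions(precision=2,suppress=True)
t,s=pickle.load(open("p0.pkl","rb"))
un=lambda x,y,o,k:np.array([o[0]+(x+.5)/k-.5,o[1]+(y+.5)/k-.5])
m=lambda x,y:un(x,y,(232,155),6.5)
ct=lambda x,y:un(x,y,(145,205),6); cs=lambda x,y:un(x-360,y,(230,290),3.7)
# machine, top view
obs=[(t,l,m(*uv)) for l,uv in [((85,160,28),(76,97)),((85,-160,28),(690,97)),((-85,-160,28),(690,416)),((-85,160,28),(76,416)),
 ((32,105,50),(178,190)),((32,55,50),(281,190)),((-32,55,50),(279,320)),((-32,105,50),(180,320)),((0,-80,66),(545,247))]]
g=atz(t,m(383,256),28)
q,r=fit(obs,[g[0],g[1],0,0],False); print("machine top only",q,"\n",r)
# side: blue bbox centre & ring
print("side pocket tri",tri(t,m(229.5,255),s,(249.6,223.1)),"ring tri",tri(t,m(545,247),s,(265.5,185.5)))
X=np.array([q[0],q[1],0]);R=Rz(q[3])
print("pocket",X+R@[0,80,28],"ring",X+R@[0,-80,66],"pivot",X+R@[50,80,86])
print("proj side pocket",proj(s,X+R@[0,80,50]),"ring",proj(s,X+R@[0,-80,66]))
k=atz(t,m(53,90),125); print("knob z125",k, "lever ang",np.arctan2((k-X-R@[50,80,0])[1],-(k-X-R@[50,80,0])[0]))
print("knob tri",tri(t,m(53,90),s,(296.5/1.4,295/1.4)))
# cartridge; guess long axis direction
obs=[]
T=[(140,198),(203,220),(160,300),(108,278)]
S=[(549,45),(615,80),(583,110),(519,80)]; SB=[(585,180),(519,148)]
g=atz(t,ct(153,249),56); print("cart guess",g)
best=None
for sh in range(4):
  for sh2 in range(4):
    c=[(22,15),(22,-15),(-22,-15),(-22,15)]
    obs=[(t,c[(i+sh)%4]+(56,),ct(*T[i])) for i in range(4)]+[(s,c[(i+sh2)%4]+(56,),cs(*S[i])) for i in range(4)]+[(s,c[(2+sh2)%4]+(0,),cs(*SB[0])),(s,c[(3+sh2)%4]+(0,),cs(*SB[1]))]
    for y0 in (0,.8,1.6,2.4):
      q,r=fit(obs,[g[0],g[1],0,y0]); e=(r**2).sum()
      if best is None or e<best[0]: best=(e,q,r)
print("cart",best[0],best[1]);print(best[2])
# vase
def vb(p,q):
    a=np.linspace(0,2*np.pi,40); P=[]
    for th in np.linspace(-1.5,1.5,25):
        for u in a: P.append((40*np.cos(th)*np.cos(u),40*np.cos(th)*np.sin(u),42+40*np.sin(th)))
    for u in a: P+= [(14*np.cos(u),14*np.sin(u),150),(17*np.cos(u),17*np.sin(u),0)]
    U=np.array([proj(p,np.array(x)+[q[0],q[1],q[2]]) for x in P]); return np.r_[U.min(0),U.max(0)]
bt=np.array([393,226,419,250])-.5; bs=np.array([321,124,343,167])-.5
g=atz(t,(403.5,237.5),42)
v=least_squares(lambda q:np.r_[vb(t,q)-bt,vb(s,q)-bs],[g[0],g[1],0]); print("vase",v.x,v.fun)
E
```

```text
machine top only [599.2  -10.12   0.04  -0.03] 
 [[ 0.01 -0.1 ]
 [-0.29 -0.21]
 [ 0.48  0.57]
 [-0.1   0.86]
 [ 0.42  0.13]
 [-0.44  0.11]
 [-0.06 -0.82]
 [ 0.13 -0.79]
 [-0.12  0.17]]
side pocket tri (array([600.89,  69.91,  41.7 ]), np.float64(0.4103697729353112)) ring tri (array([596.55, -90.29,  69.44]), np.float64(1.4491573680901253))
pocket [601.26  69.85  28.  ] ring [597.13 -90.1   66.  ] pivot [651.25  68.56  86.  ]
proj side pocket [249.27 220.48] ring [265.07 186.51]
knob z125 [674.54 153.82 125.  ] lever ang 1.8375140685187206
knob tri (array([673.33, 153.5 , 123.62]), np.float64(2.985608290813089))
cart guess [435.86 391.51  56.  ]
cart 7.0148462803690785 [434.51 391.62   1.92  -3.54]
[[ 0.33  0.96]
 [-1.66  0.62]
 [ 0.37 -0.13]
 [ 0.51  0.2 ]
 [ 0.08  0.41]
 [-0.4  -0.58]
 [ 0.02 -0.13]
 [-0.21 -0.84]
 [-0.6   0.65]
 [ 0.18  0.32]]
vase [ 440.73 -384.13    4.1 ] [-0.23  0.18  0.43  0.21 -1.14 -0.9   0.69  1.07]
```

```bash
cat > d.py <<'E'
import sys
from h import *
from scipy.spatial.transform import Rotation as Ro
def delta(x,y,z,yaw):
    o=bot.get_obs(); R=Ro.from_euler("xyz",o["tcp_rot"]); R2=Ro.from_euler("xyz",[np.pi,0,yaw])
    d=R.inv().apply(np.array([x,y,z])-o["tool_pos"])/100; w=(R.inv()*R2).as_rotvec()/np.pi
    print("shift",d.round(3),"turn",w.round(4),"| tcp",np.round(o["tool_pos"],1),"rot",np.round(o["tcp_rot"],3),"F",np.round(o["contact_force"],1),"w",round(o["grip_width"],1),"t",round(o["time"],2))
if __name__=="__main__": delta(*map(float,sys.argv[1:5]))
E
python3 d.py 434.5 391.6 120 2.74
```

```text
shift [-2.899 -0.17   1.067] turn [0.     0.     0.0264] | tcp [164.5 498.6 226.7] rot [3.141 0.    2.823] F [-0.2  0.4 -0. ] w 91.7 t 1.2
```

```bash
python3 -m handwheel '-0.3 0 0.1 0 0 0 0.6;-0.65 0 0.2 0 0 0 0.6;-1 0 0.3 0 0 0 0.6' && python3 -m handwheel '-0.35 0 0.13 0 0 0 0.6;-0.7 0 0.26 0 0 0 0.6;-1 0 0.35 0 0 0 0.6' && python3 -m handwheel '-0.3 -0.05 0.1 0 0 0.01 0.6;-0.6 -0.1 0.3 0 0 0.0264 0.6;-0.9 -0.17 0.42 0 0 0.0264 0.6;-0.9 -0.17 0.42 0 0 0.0264 0.6;-0.9 -0.17 0.42 0 0 0.0264 0.6'; python3 d.py 434.5 391.6 27 2.74
python3 - <<'E'
from h import *
s=viewer.capture("side"); t=viewer.capture("top")
A=cv2.resize(s["frame"][220:360,200:360,::-1],None,fx=2.5,fy=2.5,interpolation=cv2.INTER_CUBIC)
B=cv2.resize(t["frame"][190:330,100:260,::-1],None,fx=2.5,fy=2.5,interpolation=cv2.INTER_CUBIC)
cv2.imwrite("pics/a1.png",np.hstack([A,B]))
E
```

```text
time: 1.45
tool_pos: [260.1, 467.1, 196.6]
tcp_rot: [3.141, 0.0, 2.825]
contact_force: [-0.1, 0.9, 0.5]
grip_width: 76.8
finger_force: 0.0
time: 1.7
tool_pos: [356.2, 434.7, 160.6]
tcp_rot: [-3.141, -0.0, 2.822]
contact_force: [0.3, -0.2, -0.3]
grip_width: 73.5
finger_force: 0.0
time: 2.12
tool_pos: [435.4, 390.4, 118.7]
tcp_rot: [-3.14, -0.001, 2.737]
contact_force: [-0.6, 0.5, -0.7]
grip_width: 72.7
finger_force: 0.0
shift [0.012 0.009 0.917] turn [-0.0005 -0.0004 -0.001 ] | tcp [435.4 390.4 118.7] rot [-3.140e+00 -1.000e-03  2.737e+00] F [-0.6  0.5 -0.7] w 72.7 t 2.12
```

View pics/a1.png

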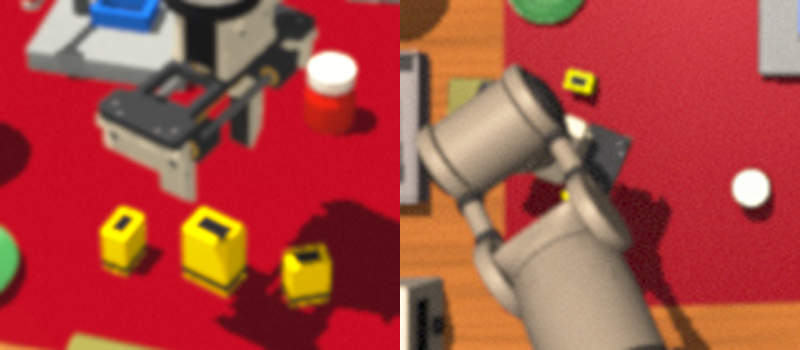

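The gripper sits above the middle cartridge at side-crop (213,250), with the near finger at (180,175) and the far finger at (247,120). I'll descend and grip.

```bash
python3 -m handwheel '0.01 0.01 0.3 0 0 0 0.5;0.01 0.01 0.6 0 0 0 0.4;0.01 0.01 0.8 0 0 0 0.4;0.01 0.01 0.91 0 0 0 0.4;0.01 0.01 0.91 0 0 0 0.4' && python3 -m handwheel '0 0 0 0 0 0 -1;0 0 0 0 0 0 -1;0 0 0 0 0 0 -1;0 0 0 0 0 0 -1;0 0 0 0 0 0 -1;0 0 0 0 0 0 -1;0 0 0 0 0 0 -1;0 0 0 0 0 0 -1'
```

```text
time: 2.63
tool_pos: [432.1, 393.0, 27.2]
tcp_rot: [-3.139, -0.002, 2.742]
contact_force: [-1.0, -0.2, 0.6]
grip_width: 64.0
finger_force: 0.0
time: 3.3
tool_pos: [434.3, 393.0, 29.4]
tcp_rot: [3.141, 0.0, 2.74]
contact_force: [-1.3, -0.7, 5.6]
grip_width: 30.0
finger_force: 30.0
```

```bash
python3 -m handwheel '0 0 -0.3 0 0 0 -1;0 0 -0.6 0 0 0 -1;0 0 -0.9 0 0 0 -1;0 0 -0.9 0 0 0 -1'; python3 d.py 601.3 69.9 115 3.115
```

```text
time: 3.63
tool_pos: [436.7, 394.7, 124.5]
tcp_rot: [3.133, 0.005, 2.74]
contact_force: [1.4, 1.4, 0.2]
grip_width: 29.5
finger_force: 30.0
shift [-2.785 -2.347  0.09 ] turn [ 0.0024  0.0022 -0.1194] | tcp [436.7 394.7 124.5] rot [3.133 0.005 2.74 ] F [1.4 1.4 0.2] w 29.5 t 3.63
```

Run:
```python
from h import *
s=viewer.capture("side"); 
h=cv2.cvtColor(s["frame"],cv2.COLOR_RGB2HSV); m=cv2.inRange(h,(22,140,60),(38,255,255)); n,l,st,c=cv2.connectedComponentsWithStats(m)
print([(st[i].tolist(),c[i].round(1).tolist()) for i in range(1,n) if st[i][4]>20])
```

```text
[([272, 273, 24, 30, 365], [286.7, 289.2]), ([241, 303, 16, 25, 307], [248.8, 315.2]), ([314, 318, 18, 24, 336], [322.4, 330.1])]
```

```bash
python3 -m handwheel '-0.3 -0.25 0 0 0 0 -1;-0.6 -0.5 0 0 0 0 -1;-0.93 -0.78 0 0 0 0 -1;-0.93 -0.78 0 0 0 0 -1' && python3 -m handwheel '-0.3 -0.25 0 0 0 0 -1;-0.6 -0.5 0 0 0 0 -1;-0.93 -0.78 0 0 0 0 -1;-0.93 -0.78 0 0 0 0 -1' && python3 -m handwheel '-0.3 -0.25 0 0 0 -0.03 -1;-0.6 -0.5 0 0 0 -0.06 -1;-0.85 -0.73 0 0 0 -0.09 -1;-0.92 -0.78 0.0 0 0 -0.12 -1;-0.92 -0.78 0 0 0 -0.12 -1;-0.92 -0.78 0 0 0 -0.12 -1;-0.92 -0.78 0 0 0 -0.12 -1'
python3 d.py 601.3 69.9 115 3.115
python3 - <<'E'
from h import *
import pickle
s=viewer.capture("side"); t=viewer.capture("top"); pickle.dump((s,t),open("p1.pkl","wb"))
A=cv2.resize(s["frame"][150:260,190:320,::-1],None,fx=5,fy=5,interpolation=cv2.INTER_CUBIC)
cv2.imwrite("pics/a2.png",A)
E
```

```text
time: 4.02
tool_pos: [491.3, 278.8, 117.1]
tcp_rot: [-3.138, 0.0, 2.735]
contact_force: [-0.2, 1.1, -0.9]
grip_width: 30.2
finger_force: 30.0
time: 4.35
tool_pos: [546.6, 170.6, 117.2]
tcp_rot: [-3.139, 0.001, 2.735]
contact_force: [1.2, 0.1, -0.7]
grip_width: 29.7
finger_force: 30.0
time: 4.93
tool_pos: [597.4, 70.0, 117.7]
tcp_rot: [3.141, -0.002, 3.115]
contact_force: [-0.0, 0.5, -1.3]
grip_width: 29.6
finger_force: 30.0
shift [-0.039  0.     0.027] turn [ 0.0002 -0.0007 -0.0001] | tcp [597.4  70.  117.7] rot [ 3.141e+00 -2.000e-03  3.115e+00] F [-0.   0.5 -1.3] w 29.6 t 4.93
```

View pics/a2.png

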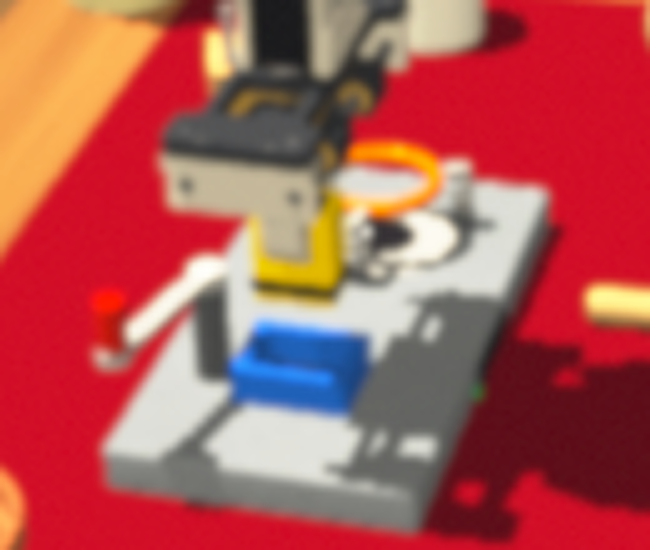

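The cartridge hangs in the grip behind and above the pocket: its bottom corners are near crop (257,296) and (338,300), and the pocket's near wall runs from 232 to 352. I'll measure the x offset from this view.

Run:
```python
from h import *
import pickle
np.set_printoptions(precision=1,suppress=True)
s,t=pickle.load(open("p1.pkl","rb"))
f=s["frame"].astype(int)
h=cv2.cvtColor(s["frame"],cv2.COLOR_RGB2HSV)
Y=cv2.inRange(h,(20,120,60),(38,255,255)); B=cv2.inRange(h,(105,120,50),(125,255,255))
def sub(I,row,thr,a,b):
    v=I[row,a:b]; k=np.where(v>thr)[0]
    i,j=k[0],k[-1]
    return a+i-(v[i]-thr)/(v[i]-v[i-1]), a+j+(v[j]-thr)/(v[j]-v[j+1])
def yplane(uv,y):
    o,d=ray(s,uv); return o+d*(y-o[1])/d[1]
yel=np.minimum(f[:,:,0],f[:,:,1])-f[:,:,2]; blu=f[:,:,2]-f[:,:,0]
for r in range(200,209):
    v=yel[r,230:270]; k=np.where(v>90)[0]
    print(r, (sub(yel,r,90,230,270) if len(k)>3 else None), v[5:35:1].tolist() if r in(206,) else "")
for r in range(204,209):
    e=sub(yel,r,90,230,270) if (yel[r,230:270]>90).sum()>3 else None
    if e: print("cart y=85: L",yplane((e[0],r),84.4),"R",yplane((e[1],r),85.5))
for r in range(224,232):
    e=sub(blu,r,90,225,270) if (blu[r,225:270]>90).sum()>3 else None
    if e: print(r,e,"pocket near wall y=94: L",yplane((e[0],r),94),"R",yplane((e[1],r),95.7))
```

```text
200 (np.float64(240.17073170731706), np.float64(257.8958333333333)) 
201 (np.float64(240.23636363636365), np.float64(257.8474576271187)) 
202 (np.float64(240.30645161290323), np.float64(257.8888888888889)) 
203 (np.float64(240.3709677419355), np.float64(257.8813559322034)) 
204 (np.float64(240.5084745762712), np.float64(257.71875)) 
205 (np.float64(241.0), np.float64(257.36507936507934)) 
206 (np.float64(242.375), np.float64(256.77464788732397)) [10, 9, 6, 7, 11, 19, 46, 84, 100, 108, 124, 139, 142, 146, 150, 153, 153, 157, 161, 164, 162, 145, 74, 31, 17, 9, 4, 5, 6, 7]
207 (np.float64(251.0), np.float64(255.88571428571427)) 
208 None 
cart y=85: L [618.5  84.4 108.3] R [571.8  85.5 114.9]
cart y=85: L [617.3  84.4 105.4] R [572.9  85.5 111.7]
cart y=85: L [613.7  84.4 102.8] R [574.5  85.5 108.5]
cart y=85: L [590.5  84.4 102.7] R [577.   85.5 105.1]
224 (np.float64(235.34782608695653), np.float64(261.47058823529414)) pocket near wall y=94: L [632.8  94.   50.2] R [560.7  95.7  61.3]
225 (np.float64(235.74576271186442), np.float64(261.0869565217391)) pocket near wall y=94: L [631.8  94.   47.1] R [561.8  95.7  58. ]
226 (np.float64(236.2156862745098), np.float64(260.52941176470586)) pocket near wall y=94: L [630.7  94.   44.1] R [563.4  95.7  54.6]
227 (np.float64(236.4181818181818), np.float64(260.2307692307692)) pocket near wall y=94: L [630.3  94.   40.9] R [564.3  95.7  51.3]
228 (np.float64(236.5), np.float64(259.82608695652175)) pocket near wall y=94: L [630.3  94.   37.7] R [565.5  95.7  48. ]
229 (np.float64(236.6818181818182), np.float64(259.46875)) pocket near wall y=94: L [629.9  94.   34.6] R [566.6  95.7  44.7]
230 (np.float64(241.625), np.float64(259.225)) pocket near wall y=94: L [616.3  94.   33.3] R [567.3  95.7  41.4]
231 (np.float64(248.54545454545453), np.float64(258.93548387096774)) pocket near wall y=94: L [597.3  94.   32.8] R [568.2  95.7  38.1]
```

```bash
python3 -m handwheel '-0.032 0 0.15 0 0 0 -1;-0.032 0 0.32 0 0 0 -1;-0.032 0 0.32 0 0 0 -1;-0.032 0 0.32 0 0 0 -1;-0.032 0 0.32 0 0 0 -1' ; python3 d.py 600.6 69.9 57 3.115
python3 - <<'E'
from h import *
import pickle
s=viewer.capture("side"); t=viewer.capture("top"); pickle.dump((s,t),open("p2.pkl","wb"))
A=cv2.resize(s["frame"][180:250,210:290,::-1],None,fx=8,fy=8,interpolation=cv2.INTER_CUBIC)
cv2.imwrite("pics/a3.png",A)
E
```

```text
time: 5.45
tool_pos: [601.8, 69.4, 87.5]
tcp_rot: [3.141, 0.001, 3.117]
contact_force: [-0.4, 0.3, -0.5]
grip_width: 29.8
finger_force: 30.0
shift [0.012 0.005 0.305] turn [0.     0.0003 0.0007] | tcp [601.8  69.4  87.5] rot [3.141e+00 1.000e-03 3.117e+00] F [-0.4  0.3 -0.5] w 29.8 t 5.45
```

View pics/a3.png

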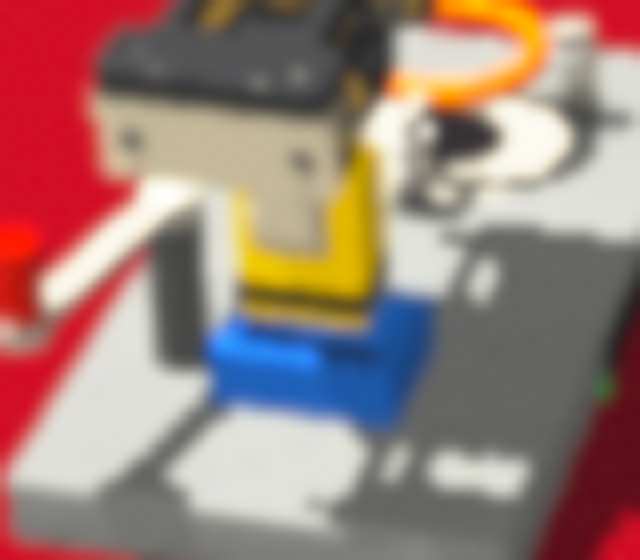

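Cartridge bottom edge sits just above the pocket, about crop (240–372, 320), over the near wall at 210–395. I'll check the relative offset numerically in this picture.

Run:
```python
from h import *
import pickle
np.set_printoptions(precision=1,suppress=True)
s,t=pickle.load(open("p2.pkl","rb"))
f=s["frame"].astype(int)
def sub(I,row,thr,a,b):
    v=I[row,a:b]; k=np.where(v>thr)[0]; i,j=k[0],k[-1]
    return a+i-(v[i]-thr)/(v[i]-v[i-1]), a+j+(v[j]-thr)/(v[j]-v[j+1])
def yplane(uv,y):
    o,d=ray(s,uv); return o+d*(y-o[1])/d[1]
yel=np.minimum(f[:,:,0],f[:,:,1])-f[:,:,2]; blu=f[:,:,2]-f[:,:,0]
for r in range(208,222):
    if (yel[r,230:262]>80).sum()>3:
        e=sub(yel,r,80,230,262); a,b=yplane((e[0],r),84.4),yplane((e[1],r),85.2); print(r,np.round(e,1),"cart",a,b,(a+b)[0]/2)
for r in range(226,232):
    e=sub(blu,r,80,225,270); a,b=yplane((e[0],r),94.5),yplane((e[1],r),95.7); print(r,np.round(e,1),"pock",a,b,(a+b)[0]/2)
# bottom edge row near col 249..252 and blue top outer near edge
print(yel[212:226,248].tolist(),blu[212:235,248].tolist())
# predicted image points of pocket inner top corners / cart bottom corners at model pose
from fit import Rz
X=np.array([599.2-1,-10.1,0]);R=Rz(-.026)
for l in [(25,98,50),(-25,98,50),(25,62,50),(-25,62,50)]: print("inner",l,(proj(s,X+R@np.array(l))-[210,180])*8)
for l in [(22,15,59),(-22,15,59)]: print("cart",l,(proj(s,R@np.array(l)+[601.8,69.4,0])-[210,180])*8)
```

```text
208 [238.9 256.7] cart [623.4  84.4  95.4] [575.   85.2 102.2] 599.189516980684
209 [238.9 256.7] cart [623.6  84.4  92.3] [575.1  85.2  99.1] 599.3373764515036
210 [239.  256.7] cart [623.5  84.4  89.3] [575.2  85.2  96. ] 599.3296634515286
211 [239.1 256.7] cart [623.3  84.4  86.2] [575.2  85.2  93. ] 599.2608646965003
212 [239.2 256.7] cart [623.3  84.4  83.1] [575.5  85.2  89.8] 599.4103316499791
213 [239.3 256.5] cart [623.1  84.4  80. ] [576.1  85.2  86.7] 599.6027658760623
214 [239.7 256.3] cart [622.3  84.4  77. ] [576.8  85.2  83.5] 599.5453941688581
215 [240.4 255.9] cart [620.5  84.4  74.1] [577.9  85.2  80.3] 599.194441451389
216 [242.6 255.4] cart [614.5  84.4  71.7] [579.3  85.2  77. ] 596.925192029083
226 [236.  261.1] pock [631.1  94.5  44.4] [561.9  95.7  54.8] 596.4726796819913
227 [236.2 260.6] pock [630.7  94.5  41.2] [563.4  95.7  51.5] 597.0386751758203
228 [236.3 260.2] pock [630.6  94.5  38. ] [564.6  95.7  48.1] 597.5851470746913
229 [236.5 259.8] pock [630.4  94.5  34.8] [565.7  95.7  44.8] 598.057069738272
230 [240.5 259.4] pock [619.3  94.5  33.2] [566.8  95.7  41.5] 593.0145781972494
231 [247.6 259.2] pock [599.6  94.5  32.8] [567.6  95.7  38.2] 583.607235668467
[110, 181, 180, 161, 111, 63, 77, 68, 9, -72, -125, -170, -198, -198] [-143, -220, -220, -198, -139, -81, -100, -90, -16, 72, 125, 170, 198, 198, 176, 156, 153, 150, 128, 84, 35, 4, -5]
inner (25, 98, 50) [229.1 343.7]
inner (-25, 98, 50) [373.7 363.3]
inner (25, 62, 50) [262.  286.3]
inner (-25, 62, 50) [403.7 305. ]
cart (22, 15, 59) [235.2 316.1]
cart (-22, 15, 59) [362.6 333.1]
```

```bash
python3 -m handwheel '0.011 0.004 0.03 0 0 0 -1;0.011 0.004 0.06 0 0 0 -1;0.011 0.004 0.1 0 0 0 -1;0.011 0.004 0.13 0 0 0 -1;0.011 0.004 0.16 0 0 0 -1;0.011 0.004 0.16 0 0 0 -1' ; python3 d.py 600.7 69.9 57 3.115
```

```text
time: 6.05
tool_pos: [600.1, 69.1, 69.8]
tcp_rot: [3.142, -0.001, 3.117]
contact_force: [0.3, 0.0, -1.2]
grip_width: 29.7
finger_force: 30.0
shift [-0.006  0.008  0.128] turn [ 0.     -0.0005  0.0006] | tcp [600.1  69.1  69.8] rot [ 3.142e+00 -1.000e-03  3.117e+00] F [ 0.3  0.  -1.2] w 29.7 t 6.05
```

```bash
python3 -m handwheel '-0.002 0.003 0.04 0 0 0 -1;-0.002 0.003 0.08 0 0 0 -1;-0.002 0.003 0.11 0 0 0 -1;-0.002 0.003 0.13 0 0 0 -1;-0.002 0.003 0.14 0 0 0 -1;-0.002 0.003 0.14 0 0 0 -1' ; python3 d.py 600.7 69.9 57 3.115
```

```text
time: 6.55
tool_pos: [600.6, 69.4, 57.4]
tcp_rot: [-3.142, -0.0, 3.117]
contact_force: [-3.0, -0.7, 4.9]
grip_width: 30.0
finger_force: 30.0
shift [-0.001  0.005  0.004] turn [-0.     -0.0001  0.0006] | tcp [600.6  69.4  57.4] rot [-3.142 -0.     3.117] F [-3.  -0.7  4.9] w 30.0 t 6.55
```

Contact occurs at the expected height, 29.4 above the deck, so the cartridge is home. I'll release, lift and move over the knob.

```bash
python3 -m handwheel '0 0 0 0 0 0 0.1;0 0 0 0 0 0 0.2;0 0 0 0 0 0 0.2;0 0 0 0 0 0 0.2;0 0 -0.2 0 0 0 0.2;0 0 -0.6 0 0 0 0.2;0 0 -1 0 0 0 0.2;0 0 -1 0 0 0 0.2'
python3 d.py 674 154 150 3.115
python3 - <<'E'
from h import *
s=viewer.capture("side")
print([(r["score"],np.round(r["centre"],1),cv2.boundingRect(r["pixels"].astype(np.uint8))) for r in viewer.cut_out("cartridge",s)])
f=s["frame"]; h=cv2.cvtColor(f,cv2.COLOR_RGB2HSV)
m=cv2.inRange(h,(20,120,60),(38,255,255))[190:240,220:275]; print(cv2.boundingRect(m))
for l in (0,56):
  for x in (22,-22):
    for y in (15,-15): print((x,y,l),proj(s,[599+x,70+y,28+l]).round(1))
E
```

```text
time: 7.22
tool_pos: [604.9, 69.5, 165.0]
tcp_rot: [3.141, 0.014, 3.117]
contact_force: [1.7, -0.1, 1.9]
grip_width: 55.3
finger_force: 0.0
shift [-0.668  0.862  0.159] turn [0.0001 0.0045 0.0006] | tcp [604.9  69.5 165. ] rot [3.141 0.014 3.117] F [ 1.7 -0.1  1.9] w 55.3 t 7.22
[(0.68, array([247.9, 216.3]), (240, 206, 19, 19)), (0.62, array([320.4, 329.3]), (313, 319, 19, 23)), (0.54, array([249.3, 317.8]), (241, 304, 18, 26))]
(20, 0, 27, 34)
(22, 15, 0) [241.  229.5]
(22, -15, 0) [244.1 223.4]
(-22, 15, 0) [256.9 231.5]
(-22, -15, 0) [259.7 225.3]
(22, 15, 56) [240.  211.9]
(22, -15, 56) [243.1 206. ]
(-22, 15, 56) [256.2 213.8]
(-22, -15, 56) [259.1 207.8]
```

```bash
python3 -m handwheel '-0.25 0.3 0 0 0 0 0.2;-0.5 0.6 0 0 0 0 0.2;-0.72 0.86 0 0 0 0 0.2;-0.72 0.86 0 0 0 0 0.2;-0.72 0.86 0 0 0 0 0.2;-0.72 0.86 0 0 0 0 0.2'; python3 d.py 674 154 102 3.115
```

```text
time: 7.82
tool_pos: [673.8, 153.3, 154.6]
tcp_rot: [-3.141, -0.004, 3.117]
contact_force: [-0.4, -0.6, 0.6]
grip_width: 54.7
finger_force: 0.0
shift [-0.004  0.007  0.526] turn [-0.0003 -0.0011  0.0007] | tcp [673.8 153.3 154.6] rot [-3.141 -0.004  3.117] F [-0.4 -0.6  0.6] w 54.7 t 7.82
```

```bash
python3 -m handwheel '0 0 0.2 0 0 0 0.2;0 0 0.4 0 0 0 0.2;0 0 0.53 0 0 0 0.2;0 0 0.53 0 0 0 0.2;0 0 0.53 0 0 0 0' && python3 -m handwheel '0 0 0 0 0 0 -1;0 0 0 0 0 0 -1;0 0 0 0 0 0 -1;0 0 0 0 0 0 -1;0 0 0 0 0 0 -1;0 0 0 0 0 0 -1;0 0 0 0 0 0 -1;0 0 0 0 0 0 -1'
python3 - <<'E'
from h import *
from fit import Rz
o=bot.get_obs(); P=np.array([650.5,68.6]); v=o["tool_pos"][:2]-P; print(v,np.hypot(*v)); a0=np.arctan2(v[1],v[0])
R=np.array([[np.cos(o["tcp_rot"][2]),np.sin(o["tcp_rot"][2])],[np.sin(o["tcp_rot"][2]),-np.cos(o["tcp_rot"][2])]])
end=np.pi-.026
for a in np.linspace(a0,end,13): 
    w=P+88*np.array([np.cos(a),np.sin(a)]); print(w.round(1),(R.T@(w-o["tool_pos"][:2])/100).round(3))
E
```

```text
time: 8.23
tool_pos: [674.0, 152.5, 103.2]
tcp_rot: [-3.141, -0.002, 3.116]
contact_force: [-0.9, 0.3, 0.9]
grip_width: 51.9
finger_force: 0.0
time: 8.9
tool_pos: [674.9, 152.9, 104.1]
tcp_rot: [-3.141, 0.0, 3.117]
contact_force: [-1.5, -3.8, 3.7]
grip_width: 14.7
finger_force: 30.0
[24.38044459 84.32371799] 87.77753411078432
[674.9 153.1] [-0.001  0.002]
[661.8 155.9] [0.131 0.026]
[648.5 156.6] [0.265 0.03 ]
[635.2 155.3] [0.398 0.013]
[622.2 151.9] [ 0.526 -0.023]
[609.9 146.7] [ 0.648 -0.079]
[598.5 139.6] [ 0.76  -0.152]
[588.4 130.9] [ 0.859 -0.242]
[579.6 120.8] [ 0.944 -0.345]
[572.5 109.4] [ 1.012 -0.46 ]
[567.3  97.1] [ 1.062 -0.584]
[563.9  84.2] [ 1.092 -0.715]
[562.5  70.9] [ 1.103 -0.848]
```

```bash
python3 -m handwheel '0.06 0.015 0 0 0 0 -1;0.13 0.026 0 0 0 0 -1;0.265 0.03 0 0 0 0 -1;0.4 0.013 0 0 0 0 -1;0.526 -0.023 0 0 0 0 -1;0.648 -0.079 0 0 0 0 -1;0.76 -0.152 0 0 0 0 -1;0.76 -0.152 0 0 0 0 -1' && python3 -m handwheel '0.1 -0.09 0 0 0 0 -1;0.184 -0.193 0 0 0 0 -1;0.252 -0.308 0 0 0 0 -1;0.302 -0.432 0 0 0 0 -1;0.332 -0.563 0 0 0 0 -1;0.343 -0.7 0 0 0 0 -1;0.343 -0.73 0 0 0 0 -1;0.343 -0.73 0 0 0 0 -1'
```

```text
time: 9.57
tool_pos: [597.6, 140.3, 104.3]
tcp_rot: [3.141, 0.001, 3.117]
contact_force: [0.2, -0.3, 0.4]
grip_width: 14.9
finger_force: 30.0
time: 10.23
tool_pos: [560.8, 70.3, 104.0]
tcp_rot: [3.138, -0.004, 3.116]
contact_force: [-7.4, 7.7, 7.8]
grip_width: 15.1
finger_force: 30.0
```

```bash
python3 -m handwheel '0 0.01 0 0 0 0 0.2;0 0.01 0 0 0 0 0.2;0 0.01 0 0 0 0 0.2;0 0.01 0 0 0 0 0.2;0 0.01 -0.3 0 0 0 0.2;0 0.01 -0.7 0 0 0 0.2;0 0.01 -1 0 0 0 0.2;0 0.01 -1 0 0 0 0.2'; python3 d.py 440.7 -384.1 190 3.117
python3 - <<'E'
from h import *
import pickle
s=viewer.capture("side"); t=viewer.capture("top"); pickle.dump((s,t),open("p3.pkl","wb"))
h=cv2.cvtColor(s["frame"],cv2.COLOR_RGB2HSV); m=cv2.inRange(h,(0,200,120),(4,255,255))|cv2.inRange(h,(174,200,120),(180,255,255))
A=cv2.resize(s["frame"][170:250,200:300,::-1],None,fx=5,fy=5,interpolation=cv2.INTER_CUBIC); cv2.imwrite("pics/a4.png",A)
for z in (95,125): print("pred knob q=0",proj(s,[562.5,70.9,z]), (proj(s,[562.5,70.9,z])-[200,170])*5)
E
```

```text
time: 10.9
tool_pos: [565.8, 69.1, 210.3]
tcp_rot: [3.141, 0.012, 3.117]
contact_force: [0.9, -0.3, 1.2]
grip_width: 54.6
finger_force: 0.0
shift [ 1.14  -4.562  0.189] turn [ 0.0001  0.0038 -0.0001] | tcp [565.8  69.1 210.3] rot [3.141 0.012 3.117] F [ 0.9 -0.3  1.2] w 54.6 t 10.9
pred knob q=0 [262.81482176 208.00704657] [314.07410878 190.03523283]
pred knob q=0 [262.52775153 198.15351459] [312.63875763 140.76757293]
```

View pics/a4.png

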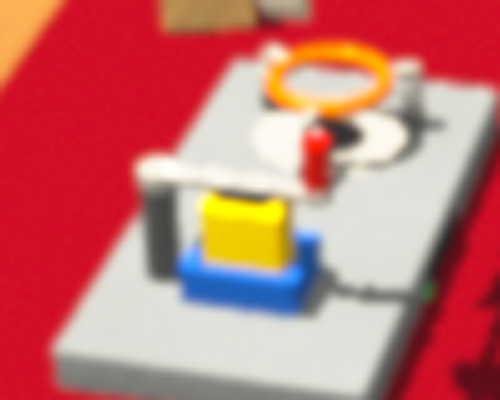

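The cartridge is seated and the lever lies over it. The knob at crop (317,135) matches the predicted shut position (313,141). Next, the vase.

```bash
python3 -m handwheel '0.1 -0.35 0 0 0 0 0.2;0.2 -0.7 0 0 0 0 0.2;0.24 -1 0 0 0 0 0.2' && python3 -m handwheel '0.1 -0.35 0 0 0 0 0.2;0.2 -0.7 0 0 0 0 0.2;0.24 -1 0 0 0 0 0.2' && python3 -m handwheel '0.1 -0.35 0 0 0 0 0.2;0.2 -0.7 0 0 0 0 0.2;0.24 -1 0 0 0 0 0.2' && python3 -m handwheel '0.1 -0.35 0 0 0 0 0.2;0.2 -0.7 0 0 0 0 0.2;0.24 -1 0 0 0 0 0.2' && python3 -m handwheel '0.08 -0.3 0 0 0 0 0.2;0.14 -0.5 0 0 0 0 0.2;0.14 -0.55 0.1 0 0 0 0.2;0.14 -0.55 0.1 0 0 0 0.2;0.14 -0.55 0.1 0 0 0 0.2;0.14 -0.55 0.1 0 0 0 0.2'; python3 d.py 440.7 -384.1 102 3.117
```

```text
time: 11.25
tool_pos: [533.9, -31.1, 201.7]
tcp_rot: [3.141, -0.004, 3.118]
contact_force: [0.5, -0.7, 0.9]
grip_width: 55.3
finger_force: 0.0
time: 11.5
tool_pos: [507.4, -131.1, 201.8]
tcp_rot: [3.14, -0.004, 3.116]
contact_force: [1.2, 0.7, 0.4]
grip_width: 55.4
finger_force: 0.0
time: 11.75
tool_pos: [480.9, -230.5, 201.7]
tcp_rot: [3.14, -0.003, 3.116]
contact_force: [0.1, -0.0, 0.0]
grip_width: 54.8
finger_force: 0.0
time: 12.0
tool_pos: [454.5, -329.9, 201.6]
tcp_rot: [3.139, -0.003, 3.116]
contact_force: [0.0, 0.0, 0.0]
grip_width: 55.3
finger_force: 0.0
time: 12.5
tool_pos: [441.5, -381.4, 192.8]
tcp_rot: [3.14, -0.001, 3.118]
contact_force: [-0.0, -0.4, -0.3]
grip_width: 55.1
finger_force: 0.0
shift [ 0.006 -0.029  0.908] turn [ 0.0006 -0.0004  0.0003] | tcp [ 441.5 -381.4  192.8] rot [ 3.140e+00 -1.000e-03  3.118e+00] F [-0.  -0.4 -0.3] w 55.1 t 12.5
```

```bash
python3 -m handwheel '0.005 -0.03 0.2 0 0 0 0.2;0.005 -0.03 0.5 0 0 0 0.2;0.005 -0.03 0.8 0 0 0 0.2;0.005 -0.03 0.91 0 0 0 0.2;0.005 -0.03 0.91 0 0 0 0.2' && python3 -m handwheel '0 0 0 0 0 0 -0.2;0 0 0 0 0 0 -1;0 0 0 0 0 0 -1;0 0 0 0 0 0 -1;0 0 0 0 0 0 -1;0 0 0 0 0 0 -1;0 0 0 0 0 0 -1;0 0 0 0 0 0 -1'
```

```text
time: 12.92
tool_pos: [439.9, -383.5, 100.1]
tcp_rot: [3.137, -0.004, 3.118]
contact_force: [0.5, 0.6, -0.9]
grip_width: 55.1
finger_force: 0.0
time: 13.58
tool_pos: [441.1, -386.5, 103.9]
tcp_rot: [-3.14, 0.002, 3.117]
contact_force: [0.1, 0.2, 6.7]
grip_width: 27.5
finger_force: 30.0
```

```bash
python3 -m handwheel '0 0 -0.3 0 0 0 -1;0 0 -0.6 0 0 0 -1;0 0 -0.9 0 0 0 -1;0 0 -0.95 0 0 0 -1;0 0 -0.95 0 0 0 -1'; python3 d.py 597.2 -90.3 200 3.117
```

```text
time: 14.0
tool_pos: [441.2, -386.6, 199.4]
tcp_rot: [-3.139, 0.003, 3.117]
contact_force: [0.4, -0.3, -3.6]
grip_width: 27.6
finger_force: 30.0
shift [-1.486  3.001 -0.01 ] turn [-0.0009  0.0009 -0.0001] | tcp [ 441.2 -386.6  199.4] rot [-3.139e+00  3.000e-03  3.117e+00] F [ 0.4 -0.3 -3.6] w 27.6 t 14.0
```

```bash
python3 -m handwheel '-0.15 0.3 0 0 0 0 -1;-0.3 0.6 0 0 0 0 -1;-0.45 0.9 0 0 0 0 -1;-0.5 1 0 0 0 0 -1' && python3 -m handwheel '-0.15 0.3 0 0 0 0 -1;-0.3 0.6 0 0 0 0 -1;-0.45 0.9 0 0 0 0 -1;-0.5 1 0 0 0 0 -1' && python3 -m handwheel '-0.15 0.3 0 0 0 0 -1;-0.3 0.6 0 0 0 0 -1;-0.42 0.85 0 0 0 0 -1;-0.49 1 0 0 0 0 -1;-0.49 1 0 0 0 0 -1;-0.49 1 0 0 0 0 -1;-0.49 1 0 0 0 0 -1'; python3 d.py 597.2 -90.3 180 3.117
python3 - <<'E'
from h import *
import pickle
np.set_printoptions(precision=1,suppress=True)
s=viewer.capture("side"); t=viewer.capture("top"); pickle.dump((s,t),open("p4.pkl","wb"))
A=cv2.resize(s["frame"][110:220,210:330,::-1],None,fx=5,fy=5,interpolation=cv2.INTER_CUBIC); cv2.imwrite("pics/a5.png",A)
E
```

```text
time: 14.33
tool_pos: [493.5, -282.7, 195.1]
tcp_rot: [3.137, -0.003, 3.119]
contact_force: [-0.2, 0.6, -3.0]
grip_width: 27.4
finger_force: 30.0
time: 14.67
tool_pos: [546.1, -184.3, 195.4]
tcp_rot: [3.138, -0.003, 3.12]
contact_force: [-0.7, 0.8, -2.5]
grip_width: 27.4
finger_force: 30.0
time: 15.25
tool_pos: [596.2, -90.5, 196.3]
tcp_rot: [3.142, -0.003, 3.117]
contact_force: [0.6, -0.0, -3.1]
grip_width: 27.6
finger_force: 30.0
shift [-0.011  0.002  0.163] turn [ 0.     -0.0008 -0.0001] | tcp [596.2 -90.5 196.3] rot [ 3.142e+00 -3.000e-03  3.117e+00] F [ 0.6 -0.  -3.1] w 27.6 t 15.25
```

View pics/a5.png

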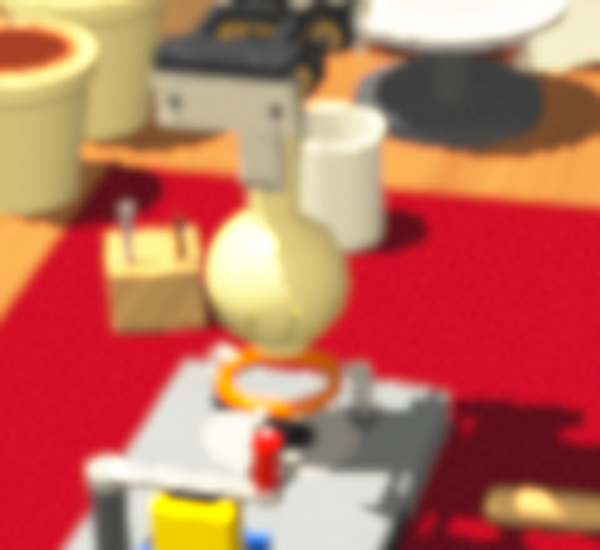

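Vase belly spans crop columns 205–351 (centre 278) and the ring 215–341 (centre 278), so it's already near centred. I'll compute the remainder with the calibration.

Run:
```python
from fit import *
np.set_printoptions(precision=1,suppress=True)
s,t=pickle.load(open("p4.pkl","rb"))
un=lambda x,y:np.array([210+(x+.5)/5-.5,110+(y+.5)/5-.5])
def sph(c):
    a=np.linspace(0,2*np.pi,60);P=[]
    for th in np.linspace(-1.5,1.5,31):
        for u in a: P.append(proj(s,np.array(c)+40*np.array([np.cos(th)*np.cos(u),np.cos(th)*np.sin(u),np.sin(th)])))
    P=np.array(P); return np.r_[P.min(0),P.max(0)]
def ring(c):
    P=np.array([proj(s,np.array(c)+[38*np.cos(u),38*np.sin(u),0]) for u in np.linspace(0,6.28,80)]); return np.r_[P.min(0),P.max(0)]
L=un(205,0)[0];Rr=un(351,0)[0];bot_=un(0,352)[1]
z=196.3-103.9+42
f=lambda q:(lambda b:[(b[0]+b[2])/2-(L+Rr)/2,b[3]-bot_])(sph([q[0],q[1],z]))
print("vase from side",least_squares(f,[597,-90]).x, "bbox",sph([596.2,-90.5,z]),L,Rr,bot_)
l,r=un(215,0)[0],un(341,0)[0]; top,bo=un(0,345)[1],un(0,419)[1]
b=ring([597.2,-90.3,66]); print("ring pred",b,"obs",l,top,r,bo)
f=lambda q:(lambda b:[(b[0]+b[2])/2-(l+r)/2])(ring([q[0],-90.3,66]))
print("ring x from side",least_squares(f,[597]).x)
```

```text
vase from side [594.8 -88.6] bbox [250.9 151.5 278.9 179.6] 250.6 279.8 180.0
ring pred [252.1 180.2 278.1 193. ] obs 252.6 178.6 277.8 193.4
ring x from side [596.8]
```

```bash
python3 -m handwheel '-0.015 0.002 0.1 0 0 0 -1;-0.015 0.002 0.2 0 0 0 -1;-0.015 0.002 0.28 0 0 0 -1;-0.015 0.002 0.33 0 0 0 -1;-0.015 0.002 0.33 0 0 0 -1;-0.015 0.002 0.33 0 0 0 -1;-0.015 0.002 0.33 0 0 0 -1' && python3 -m handwheel '0 0 0.02 0 0 0 -1;0 0 0.04 0 0 0 -1;0 0 0.06 0 0 0 -1;0 0 0.08 0 0 0 -1;0 0 0.1 0 0 0 -1;0 0 0.1 0 0 0 -1;0 0 0.1 0 0 0 -1'; python3 d.py 597.7 -90.3 143 3.117
```

```text
time: 15.93
tool_pos: [598.8, -89.6, 165.0]
tcp_rot: [-3.142, 0.001, 3.117]
contact_force: [0.1, -0.9, -2.7]
grip_width: 27.4
finger_force: 30.0
time: 16.52
tool_pos: [598.7, -89.8, 155.5]
tcp_rot: [-3.141, 0.001, 3.117]
contact_force: [-2.8, -0.9, 6.2]
grip_width: 27.6
finger_force: 30.0
shift [ 0.01  -0.006  0.125] turn [-0.0001  0.0004 -0.    ] | tcp [598.7 -89.8 155.5] rot [-3.141e+00  1.000e-03  3.117e+00] F [-2.8 -0.9  6.2] w 27.6 t 16.52
```

```bash
python3 -m handwheel '0.01 0 0.015 0 0 0 -1;0.01 0 0.03 0 0 0 -1;0.01 0 0.045 0 0 0 -1;0.01 0 0.06 0 0 0 -1;0.01 0 0.06 0 0 0 -1;0.01 0 0.06 0 0 0 -1' && python3 -m handwheel '0 0 0.01 0 0 0 -1;0 0 0.02 0 0 0 -1;0 0 0.03 0 0 0 -1;0 0 0.04 0 0 0 -1;0 0 0.04 0 0 0 -1;0 0 0.04 0 0 0 -1'; python3 d.py 597.7 -90.3 143 3.117
python3 - <<'E'
from h import *
import pickle
np.set_printoptions(precision=1,suppress=True)
s=viewer.capture("side"); t=viewer.capture("top"); pickle.dump((s,t),open("p5.pkl","wb"))
A=cv2.resize(s["frame"][130:210,230:310,::-1],None,fx=7,fy=7,interpolation=cv2.INTER_CUBIC); cv2.imwrite("pics/a6.png",A)
for d in (0,13,17,20):
    P=np.array([proj(s,np.array([597.2+38*np.cos(u),-90.3+38*np.sin(u),66-d])) for u in np.linspace(0,6.28,80)]); print(d,"near/left/right rim crop",(P[:,1].max()-130)*7,(P[:,0].min()-230)*7,(P[:,0].max()-230)*7)
E
```

```text
time: 17.02
tool_pos: [597.8, -90.0, 149.9]
tcp_rot: [-3.141, 0.002, 3.117]
contact_force: [-2.8, -0.5, 7.1]
grip_width: 27.6
finger_force: 30.0
time: 17.52
tool_pos: [597.8, -90.0, 146.2]
tcp_rot: [-3.141, 0.002, 3.117]
contact_force: [-3.4, -1.6, 8.9]
grip_width: 27.1
finger_force: 30.0
shift [ 0.001 -0.003  0.032] turn [-0.0003  0.0006 -0.    ] | tcp [597.8 -90.  146.2] rot [-3.141e+00  2.000e-03  3.117e+00] F [-3.4 -1.6  8.9] w 27.1 t 17.52
0 near/left/right rim crop 441.2961506868419 154.4215872686404 336.4170002571529
13 near/left/right rim crop 468.6460347488477 155.53119354622334 336.6947815051869
17 near/left/right rim crop 477.0100319044751 155.87057284586587 336.77974226202025
20 near/left/right rim crop 483.2672848580919 156.12448234847673 336.8433063134147
```

View pics/a6.png

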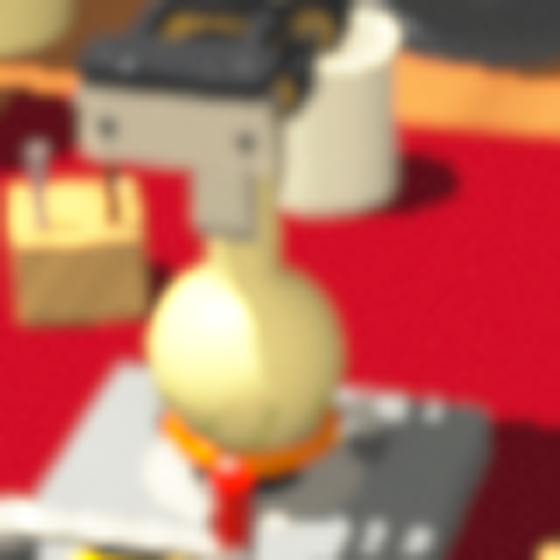

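The ring's near rim moved from about row 444 to 478 at 2.1 px/mm, roughly 14–16 mm down, and the belly is centred in it. I'll press a little further, with a small lateral relief.

```bash
python3 -m handwheel '0.004 -0.002 0.008 0 0 0 -1;0.01 -0.005 0.016 0 0 0 -1;0.012 -0.005 0.023 0 0 0 -1;0.012 -0.005 0.023 0 0 0 -1;0.012 -0.005 0.023 0 0 0 -1;0.012 -0.005 0.023 0 0 0 -1'; python3 d.py 597.7 -90.3 143 3.117
python3 - <<'E'
from fit import *
np.set_printoptions(precision=2,suppress=True)
s=viewer.capture("side"); t=viewer.capture("top")
s0=pickle.load(open("p4.pkl","rb"))[0]; s5=pickle.load(open("p5.pkl","rb"))[0]
# orange rim: lower boundary row per column, compare with rest and previous picture
def low(p):
    f=p["frame"].astype(int); o=f[:,:,0]-f[:,:,2]; o=np.where((f[:,:,1]>60)&(f[:,:,1]<170),o,0); r={}
    for c in list(range(255,260))+list(range(266,274)):
        v=o[180:206,c]; k=np.where(v>110)[0]
        r[c]=180+k[-1]+(v[k[-1]]-110)/(v[k[-1]]-v[k[-1]+1]) if len(k) else np.nan
    return r
a,b,c=low(s0),low(s5),low(s)
k=sorted(a); print(k); print(np.array([[x[i] for i in k] for x in (a,b,c)]))
q=lambda d:proj(s,[597.2,-52.3,66-d])[1]
print("px per mm",(q(20)-q(0))/20)
E
```

```text
time: 18.12
tool_pos: [596.7, -90.4, 144.0]
tcp_rot: [-3.141, 0.002, 3.117]
contact_force: [-2.6, 0.1, 9.5]
grip_width: 27.3
finger_force: 30.0
shift [-0.01   0.001  0.01 ] turn [-0.0003  0.0007 -0.    ] | tcp [596.7 -90.4 144. ] rot [-3.141e+00  2.000e-03  3.117e+00] F [-2.6  0.1  9.5] w 27.3 t 18.12
[255, 256, 257, 258, 259, 266, 267, 268, 269, 270, 271, 272, 273]
[[190.7  191.11 191.27 183.2  182.9  193.41 193.32 193.02 192.59 192.28
  192.04 191.71 191.19]
 [191.54 192.57 192.47 196.44 197.38 197.47 197.33 197.29 197.21 197.01
  196.69 196.29 195.73]
 [190.42 192.56 195.36 196.76 197.9  197.49 197.38 197.34 197.3  197.21
  197.01 196.48 195.9 ]]
px per mm 0.2996793565351382
```

```bash
python3 -m handwheel '0 0 0.006 0 0 0 -1;0 0 0.012 0 0 0 -1;0 0 0.012 0 0 0 -1;0 0 0.012 0 0 0 -1;0 0 0.012 0 0 0 -1;0 0 0.012 0 0 0 -1;0 0 0.012 0 0 0 -1;0 0 0.012 0 0 0 -1'
python3 - <<'E'
from plant import bot
o=bot.get_obs(); print(o["contact_force"],o["tool_pos"],o["dq"])
print(bot.close_job())
E
```

```text
time: 18.88
tool_pos: [596.7, -90.4, 142.9]
tcp_rot: [-3.141, 0.002, 3.117]
contact_force: [-3.0, -1.1, 9.7]
grip_width: 27.3
finger_force: 30.0
[-3.03051904 -1.06279338  9.66102517] [596.7138351  -90.37266557 142.86871745] [-0.00112522 -0.00052335 -0.000599    0.00051804 -0.00087867 -0.00084987]
the job is handed in; nothing more can be done
None
```

I handed the job in at about 19 s: the cartridge is home, the lever is shut over it, and the vase is still held pressed with the ring an estimated 16 mm of its 20 mm down; the hand-in returned no verdict.

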